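# Check a flap-door frame for square with a slide rule and true it up

## Robot

A 6-joint arm with a two-finger parallel gripper is mounted at the origin on the work surface. World frame = base frame: x ahead of the robot, y to its left, z up, the work surface at z = 0. Lengths are in m, angles in degrees, forces in N, time in s.
With the tool pointing down it reaches from about 0.3 to 0.75 m from the base axis. Payload 8.5 kg.
Tool frame: the origin (TCP) lies at the very end of the fingers, on their centre line; the grasp point (between the pads) lies 19 mm behind it (env.hold_point_z is the distance from the TCP to the grasp point, in m); z points along the fingers, y is the line along which they close (so a half turn about z gives the same grasp; the last joint's range is limited). The gripper opens to 85 mm and grips with 20 to 120 N. Pads are 22 mm wide; open, the fingers measure 114 mm over their backs; the gripper's body (76 mm by 85 mm) begins 54 mm behind the grasp point. The pads swing forward as they close: fully open they stand 13 mm farther back than shut.
Start: joints at [-79.945, 21.807, 74.336, -0, 83.858, -12.336], TCP at [0.21, -0.509, 0.231] pointing down, gripper open.
Joint ranges: [-178.18, 178.18], [-50.72, 133.34], [12.68, 142.11], [-81.47, 261.47], [9.98, 163.14], [-165.26, 165.26]. Speed limits (degrees/s): [136.94, 136.94, 180, 180, 180, 180].

## Interface

Orientations are given as a 3x3 rotation matrix whose columns are the frame's x, y, z axes.
In Python, from rig import env, optics gives the robot as it stands.
- The arm moves only by the shell command python3 -m jog 'ROWS' [OPENING] [FORCE]. ROWS is JSON, a list of rows, each an object with "linear": the shift along the tool's x, y, z in units of 40 mm (1.0 is 40 mm), a list of three; "roll": the turn about the tool's z in units of 5 degrees (1.0 is 5 degrees). A call has 1 to 12 rows; each row shifts and turns the commanded pose from where the row before left it, along the tool's axes as they then stand; what a row does not reach is not made up. A row lasts 1/12 s, in which the tool goes at most 41.7 mm and 7.16 degrees, less where a joint would pass 70% of its speed; a pose out of reach is approached as far as the arm can. A call is refused whole if a number of a shift passes 1 or a number of a turn 1, either way. A call with a gripper value outside its range is refused whole. OPENING is the opening, from -1 (shut) to 1 (fully open), set as the call begins (- or left out, the last holds). The fingers move at their own pace and stop on an object; FORCE is the grip in N (left out, the last holds). Time passes only in rows, so rows that do not move let the fingers close. It gives the time, the measured TCP pose, the force, the opening and the grip force at its end, in the units of the state.
- env.observe(): the state, without advancing time (a new reading comes with each control period).
- optics.get_image(name): name is "scene" or "top" or "wrist"; returns the picture (480x640x3 uint8, red, green, blue); there is no depth.
- optics.calibration(name): a dict with "fov_y" (degrees; the focal length in pixels is half the picture's height over the tangent of half this angle, whatever the lens; pixels are square), "cx", "cy" (the principal point, pixels), "D" ([k1, k2, p1, p2, k3] as OpenCV has them; the pictures are not rectified), "T" (4x4, takes a point from camera to world coordinates). Camera axes: x right, y down, z forward; pixel columns grow to the right and rows downward; lengths in m; the calibration is good to about 2 mm. A picture is of the moment at which its call begins: read the wrist's pose just before it. calibration takes no time and is no camera call; for the wrist camera it gives the pose at the moment of the call.
- env.close_job(): hands the job in; it is judged then, once.
The state is a dict: "time_s": time; "q": joint angles; "qvel": joint speeds; "joint_efforts": joint torques, N m; "position": TCP position; "tool_rot": TCP orientation; "ft_force": force on the tool from outside, world axes, zero at the start; "wrist_torque": the same for the moment, N m; "grip_width": finger opening in m; "gripper_force": force on a finger pad.
Only numpy, scipy, OpenCV 4.12 (cv2) and the standard library are available. Lean on these libraries where they do the work, as an engineer would, in place of code of your own. Each camera call takes 0.05 s, during which the arm holds its last target. There are 200 camera calls.

## Task

The freshly glued flap-door frame may have racked: check it for square with the slide rule. First measure the diagonal the rule is lying along, then lift the rule over and measure the other one, each time with the heel bottomed in one corner and the slide pushed gently out until its tip bottoms in the opposite corner and rests pressed there for a moment, never so hard that the wet joints creep. Compare the two and, if they differ, push the longer diagonal in at the far rail until the diagonals agree within 4 mm; leave the rule lying flat on the unit top and nothing else disturbed.

Things in the scene. Friction and masses are not known exactly. Their poses are not given: they have to be found in the camera images.
- frame: Light oak door frame lying flat: clear opening 240 mm (along y) by 200 mm (along x), members 20 mm wide, 18 mm high. Origin: centre of the squared opening, on the table; x towards the far rail, y left. The near rail (-x) is fixed by two orange suction hold-downs outside it (38 mm high). The glue is wet; the frame starts racked by up to 11 mm at the far rail, either way.
- far_rail: Far member of the frame, 280 mm long; origin under its middle. It stays parallel to the near rail and can shift along the frame's y up to 18 mm either way from square (stiles swing with it). Pushed along its length at one end it gives at about 13 N (14 to 20 N while moving) and stays where left. A rule pressed along a diagonal with over 10 N strains it and then makes it creep; 4 to 8 N is plenty.
- left_stile: Left (+y) side member, 200 mm long. Origin: on its centre line at the near rail's inner face, on the table, where it swings; its x axis runs along it to the far rail. The frame is square when this axis is parallel to the frame's x axis; 0.013 rad off is 4 mm between the diagonals (difference of diagonals = 1.54 x shift of the far rail).
- near_left (a point): Inner corner of the frame, near rail and left stile, 8 mm up; fixed.
- near_right (a point): Inner corner, near rail and right stile, 8 mm up; fixed.
- far_left (a point): Inner corner, far rail and left stile, 8 mm up; moves along the frame's y with the far rail.
- far_right (a point): Inner corner, far rail and right stile, 8 mm up; moves with the far rail.
- end_left (a point): Centre of the far rail's left (+y) outer end face, 20 mm wide and 18 mm high, 9 mm up.
- end_right (a point): Centre of the far rail's right (-y) outer end face, 9 mm up.
- rule: Slide rule lying flat in the frame, roughly along the near-left to far-right diagonal, tip to the far right: aluminium channel 24 mm wide, 16 mm high, open on top, x = -95 to 85 mm, with a brass slide. Origin: on the table, under the thumb post when the slide is in; x towards the tip. About 0.45 kg, balanced within 15 mm of the post when the slide is in. It rubs on the table with 1.8 to 3.8 N.
- slide (a joint): How far the slide is drawn out (m): 0 fully in, 0.07 fully out. 0.8 N friction, less than the rule's on the table, so the channel stays put while the slide is pushed out; it stays where it is left. Once fully in, pulling on inwards moves the whole rule towards its heel. Length from heel front to tip front = 255 mm + this; the diagonal is 2.5 mm more when both noses are bottomed.
- heel (a point): Front of the fixed heel, a brass blade 6 mm wide with a slippery white nylon nose of 3 mm radius, 8 mm up (rule x = -115 mm). Bottomed in a corner it is 1.2 mm from the inner corner point.
- tip (a point): Front of the slide's white nylon nose (same blade, 6 mm wide, 3 mm radius), 8 mm up, at rule x = 140 mm + slide. Bottomed in a corner it is 1.2 mm from the inner corner point.
- post (a point): On the axis of the slide's black thumb post, an upright cylinder 16 mm in diameter from 11 to 45 mm above the table, for pushing, pulling or pinching; this point is 34 mm up. Post above 16 mm (channel top) is free all round.
- speaker: White wireless speaker, upright cylinder 84 mm in diameter, 100 mm high; origin under its centre. Leave alone.
- jar: Frosted glass jar with aluminium screw lid, 76 mm in diameter, 92 mm high; origin under its centre. Leave alone.
- remote: Blue plastic remote, 150 x 42 x 18 mm, long along its x; origin under its centre. Leave alone.
- coaster: Bamboo coaster, 96 mm in diameter, 8 mm thick; origin under its centre. Leave alone.

How it is judged (in metres and radians):
On the way, in this order (a step that is already met when the one before it is completed fails the run):
1. first diagonal measured: rule's ends within 3 mm (nose front to corner) of the near-left and far-right inner corners, and touching (contact force between rule and frame above 0.5 N and ((horizontal distance between heel and near_left below 0.003 m and horizontal distance between tip and far_right below 0.003 m) or (horizontal distance between heel and far_right below 0.003 m and horizontal distance between tip and near_left below 0.003 m))), for 0.15 s.
2. second diagonal measured: rule's ends within 3 mm (nose front to corner) of the near-right and far-left inner corners, and touching (contact force between rule and frame above 0.5 N and ((horizontal distance between heel and near_right below 0.003 m and horizontal distance between tip and far_left below 0.003 m) or (horizontal distance between heel and far_left below 0.003 m and horizontal distance between tip and near_right below 0.003 m))), for 0.15 s.
At the end, for the whole second after the job is handed in: The frame is square: left stile within 0.013 rad of the frame's x axis (diagonals agree within 4 mm). The rule lies flat and still on the unit top (tilt under 0.08 rad), inside the frame or beside it; the bystanders stand where they were (angle between the x axis of left_stile and the x axis of frame, either way round below 0.013 rad and angle between each of rule, speaker, jar, remote, coaster's own z axis and vertical below 0.08 rad and height (world z) of rule between -0.008 and 0.008 m and linear speed of rule below 0.01 m/s); the robot touches nothing.
It fails at once if the rule is pressed into the frame with more than 20 N (contact force between rule and frame above 20 N).
It fails at once if the robot pushes on the frame with more than 30 N (contact force between the arm and frame above 30 N).
It fails at once if the fingers push on the frame with more than 30 N (contact force between the fingers and frame above 30 N).
It fails at once if a bystander is moved by more than 20 mm (distance of any of speaker, jar, remote, coaster from where it was at the start of the episode above 0.02 m).
It also fails if it takes over 72 s, if anything falls off the work surface, if the arm or the gripper's body presses on something with over 40 N, if the wrist force passes 120 N, or if a joint passes its speed limit or range.

## Working session

There is one attempt and no reset: what is moved stays moved. The work goes in short steps, Python scripts to look and compute and a shell command to move; the robot and the scene stay as the last step left them, time stands still between calls to the robot, and variables do not carry over. Pictures are saved under pics/ and viewed, at most 10 in all, crops included, and the job is handed in when it is done.

```bash
ls; mkdir -p pics
python3 - <<'E'
from rig import env, optics
import cv2,numpy as np
s=env.observe();print(s)
for n in ("scene","top"):
    im=optics.get_image(n);cv2.imwrite(f"pics/{n}0.png",im[...,::-1]);c=optics.calibration(n);print(n,c)
E
```

```text
pics
{'time_s': 0.0, 'q': array([-7.99429226e+01,  2.18411971e+01,  7.43838989e+01,  3.02718490e-04,
        8.38587228e+01, -1.23358971e+01]), 'qvel': array([-0.03942044, -0.03667255,  0.03176276,  0.03090398, -0.04977698,
       -0.01050339]), 'joint_efforts': array([-1.47572868e-03, -4.48466527e+01, -2.31277210e+01, -3.30285238e-04,
        4.78545509e-03,  1.28051877e-05]), 'position': array([ 0.2094728 , -0.50823558,  0.23071487]), 'tool_rot': array([[ 9.24593009e-01,  3.80956302e-01, -2.50295011e-04],
       [ 3.80956252e-01, -9.24591940e-01,  1.44135253e-03],
       [ 3.17671580e-04, -1.42801592e-03, -9.99998930e-01]]), 'ft_force': array([-0.20635456, -0.79788508, -0.42160277]), 'wrist_torque': array([ 0.01107968,  0.00315882, -0.0229047 ]), 'gripper_force': 0.0, 'grip_width': 0.08577685877278601}
scene {'fov_y': 42.96256905533287, 'cx': 313.48315800646037, 'cy': 243.44285497171043, 'D': array([0.05554401, 0.        , 0.        , 0.        , 0.        ]), 'T': array([[ 5.93523072e-01,  6.87312741e-01, -4.18726115e-01,
         1.15788349e+00],
       [ 8.04816226e-01, -5.06157456e-01,  3.09960438e-01,
        -4.46588707e-01],
       [ 1.09841287e-03, -5.20966243e-01, -8.53576574e-01,
         1.27152067e+00],
       [ 0.00000000e+00,  0.00000000e+00,  0.00000000e+00,
         1.00000000e+00]])}
top {'fov_y': 47.309579607591886, 'cx': 316.7372245492817, 'cy': 235.4697601111293, 'D': array([-0.07862891,  0.        ,  0.        ,  0.        ,  0.        ]), 'T': array([[ 0.02511733, -0.9983717 ,  0.05121594,  0.49978949],
       [-0.99967161, -0.02482374,  0.00636048, -0.0230121 ],
       [-0.00507875, -0.05135888, -0.99866735,  1.01910481],
       [ 0.        ,  0.        ,  0.        ,  1.        ]])}
```

View pics/top0.png

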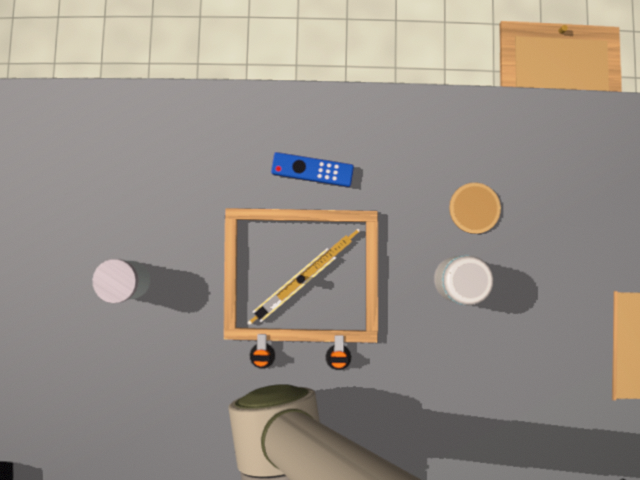

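View pics/scene0.png

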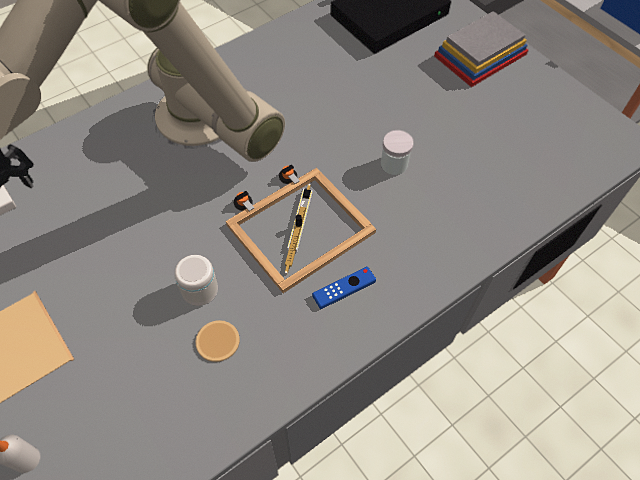

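The top view shows the frame with outer corners at about (225,209), (378,212), (225,340) and (377,342). The rule's heel is at (250,323), its tip at (358,231) and its post at (300,279). The scene view shows the same frame, with inner corners around (240,225), (316,180), (365,230) and (285,277).

```bash
cat > h.py <<'E'
import numpy as np,cv2
from rig import env,optics
def K(c):
    f=240/np.tan(np.radians(c['fov_y']/2));return np.array([[f,0,c['cx']],[0,f,c['cy']],[0,0,1.]])
def ray(c,uv):
    p=cv2.undistortPoints(np.array(uv,float).reshape(-1,1,2),K(c),np.array(c['D']))[:,0]
    d=np.c_[p,np.ones(len(p))]@c['T'][:3,:3].T
    return c['T'][:3,3],d
def onz(c,uv,z):
    o,d=ray(c,uv);return o+d*((z-o[2])/d[:,2])[:,None]
def proj(c,P):
    R=c['T'][:3,:3];t=-R.T@c['T'][:3,3]
    return cv2.projectPoints(np.array(P,float).reshape(-1,1,3),cv2.Rodrigues(R.T)[0],t,K(c),np.array(c['D']))[0][:,0]
def tri(c1,a,c2,b):
    o1,d1=ray(c1,[a]);o2,d2=ray(c2,[b]);d1=d1[0];d2=d2[0]
    s=np.linalg.lstsq(np.c_[d1,-d2],o2-o1,rcond=None)[0]
    p,q=o1+s[0]*d1,o2+s[1]*d2
    return (p+q)/2,np.linalg.norm(p-q)
def toolmove(dxy):  # world shift -> tool units
    R=env.observe()['tool_rot'];return R.T@np.array(dxy)/.04
E
cat > m1.py <<'E'
from h import *
def hole(im,c):
    hsv=cv2.cvtColor(im,cv2.COLOR_RGB2HSV)
    m=cv2.inRange(hsv,(5,70,90),(22,255,255))
    return m
I={n:cv2.imread(f'pics/{n}0.png')[...,::-1].copy() for n in('top','scene')};C={n:optics.calibration(n) for n in I}
rois={'top':(195,190,400,360),'scene':(215,160,390,300)}
corn={}
for n in I:
    x0,y0,x1,y1=rois[n];m=np.zeros((480,640),np.uint8);m[y0:y1,x0:x1]=hole(I[n],C[n])[y0:y1,x0:x1]
    cs,h=cv2.findContours(m,cv2.RETR_CCOMP,cv2.CHAIN_APPROX_NONE)
    big=max(range(len(cs)),key=lambda i:cv2.contourArea(cs[i]))
    o=cs[big]; q=cv2.approxPolyDP(o,12,True)[:,0]; print(n,'outer',cv2.contourArea(o),q.tolist())
    inn=[i for i in range(len(cs)) if h[0][i][3]==big]; k=max(inn,key=lambda i:cv2.contourArea(cs[i])) if inn else None
    if k is not None: print('inner',cv2.contourArea(cs[k]),cv2.approxPolyDP(cs[k],12,True)[:,0].tolist())
    print(onz(C[n],q,.018).round(4).tolist())
t=cv2.resize(I['top'][190:360,200:400],None,fx=4,fy=3.5,interpolation=cv2.INTER_CUBIC)
t=cv2.resize(I['top'][200:350,215:390],(700,600),interpolation=cv2.INTER_CUBIC)
cv2.imwrite('pics/c1.png',t[...,::-1])
E
python3 m1.py
```

```text
top outer 19893.5 [[225, 209], [225, 339], [377, 341], [377, 211]]
inner 14171.0 [[236, 221], [364, 221], [366, 329], [236, 327]]
[[0.5957, 0.1533, 0.018], [0.3581, 0.1458, 0.018], [0.3618, -0.131, 0.018], [0.5988, -0.126, 0.018]]
scene outer 9658.5 [[316, 168], [226, 221], [282, 292], [375, 232]]
inner 6329.5 [[314, 179], [362, 229], [284, 280], [239, 224]]
[[0.3617, 0.1504, 0.018], [0.3633, -0.1263, 0.018], [0.6052, -0.1271, 0.018], [0.6055, 0.1486, 0.018]]
```

View pics/c1.png

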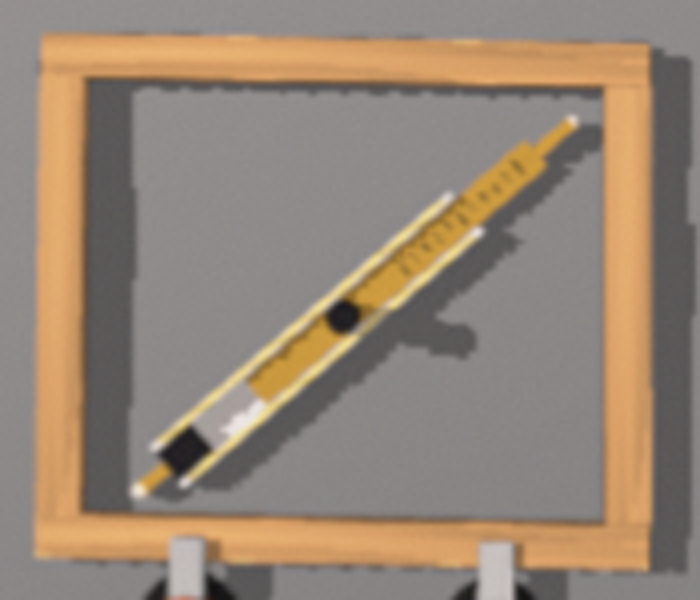

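The crop shows the rule clearly: heel nose at crop (138,491), which is full-image (249.5,322.7); tip nose at (572,121), full (358,230.2); post top at (343,316), full (300.7,279). The frame's outer size comes to 277 x 238 mm, close to the nominal 280 x 240.

Run:
```python
from h import *
c=optics.calibration('top');s=optics.calibration('scene')
H,T=onz(c,[[249.5,322.7],[358,230.2]],.008);P=onz(c,[[300.7,279]],.045)[0]
d=T-H;print(H,T,P,np.linalg.norm(d),np.degrees(np.arctan2(d[1],d[0])))
im=cv2.imread('pics/scene0.png')[200:245,275:325]
m=cv2.inRange(im,(0,0,0),(45,45,45));n,_,st,ce=cv2.connectedComponentsWithStats(m)
for i in range(1,n):
  if st[i][4]>8: print(st[i]+[275,200,0,0,0],ce[i]+[275,200])
print('expected post top in scene',proj(s,[P]),)
w=optics.calibration('wrist');print(w,env.observe()['time_s']);R=env.observe()['tool_rot'];print(R.T@w['T'][:3,2], R.T@(w['T'][:3,3]-env.observe()['position']))
```

```text
[0.38791936 0.10305871 0.008     ] [ 0.56329264 -0.09259528  0.008     ] [0.47172747 0.009695   0.045     ] 0.26274753948904594 -48.128729969182444
[296 215   6  12  64] [298.359375 220.578125]
expected post top in scene [[296.38253428 217.1631809 ]]
{'fov_y': 64.52041699092857, 'cx': 319.3386371531157, 'cy': 242.1833818005385, 'D': array([-0.07407877,  0.        ,  0.        ,  0.        ,  0.        ]), 'T': array([[ 0.37990216, -0.87461118, -0.30121361,  0.28740931],
       [-0.92502577, -0.35965053, -0.12238796, -0.47598328],
       [-0.00128976,  0.3251258 , -0.94566989,  0.37509531],
       [ 0.        ,  0.        ,  0.        ,  1.        ]])} 0.1
[-3.25388314e-01 -3.83327998e-04  9.45580403e-01] [ 0.08440875 -0.0003436  -0.14429604]
```

Run:
```python
from h import *
print(toolmove(np.array([.455,.015,.25])-env.observe()['position']))
```

```text
[10.65933076 -9.75738704 -0.46516145]
```

```bash
python3 -m jog '[{"linear":[0.6,-0.55,-0.02]},{"linear":[0.65,-0.6,-0.03]},{"linear":[0.65,-0.6,-0.03]},{"linear":[0.65,-0.6,-0.03]},{"linear":[0.65,-0.6,-0.03]},{"linear":[0.65,-0.6,-0.03]},{"linear":[0.65,-0.6,-0.03]},{"linear":[0.65,-0.6,-0.03]},{"linear":[0.65,-0.6,-0.03]},{"linear":[0.65,-0.6,-0.03]},{"linear":[0.65,-0.6,-0.03]},{"linear":[0.65,-0.6,-0.03]}]' && python3 -m jog '[{"linear":[0.65,-0.6,-0.03]},{"linear":[0.65,-0.6,-0.03]},{"linear":[0.65,-0.6,-0.03]},{"linear":[0.65,-0.6,-0.03]},{"linear":[0.3,-0.2,0],"roll":-1},{"linear":[0,0,0],"roll":-1},{"linear":[0,0,0],"roll":-1},{"linear":[0,0,0],"roll":-0.9},{"linear":[0,0,0]},{"linear":[0,0,0]}]'
cat > shot.py <<'E'
from h import *
import sys,pickle
n=sys.argv[1];c=optics.calibration('wrist');im=optics.get_image('wrist')
cv2.imwrite(f'pics/{n}.png',im[...,::-1]);pickle.dump(c,open(f'pics/{n}.pkl','wb'))
s=env.observe();print(s['time_s'],s['position'],np.degrees(np.arctan2(s['tool_rot'][1,1],s['tool_rot'][0,1])))
E
python3 shot.py w1
```

```text
0.15 [ 0.20945816 -0.50832118  0.23086195] -67.61194748554811invalid input
```

View pics/w1.png

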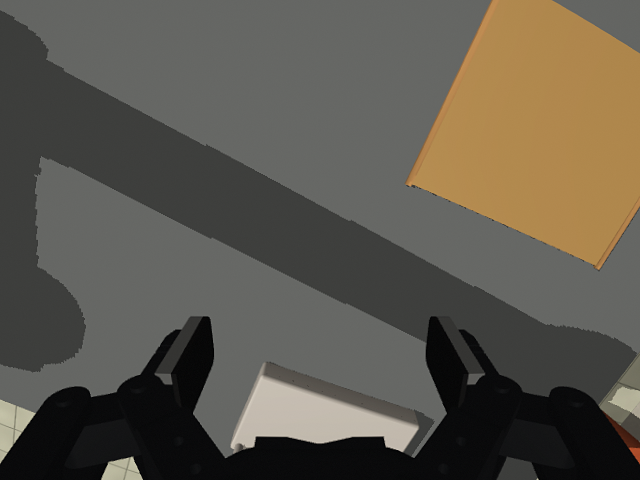

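The move was refused, presumably because every row needs a "roll". The picture shows only the start area: a board at (410..640, 0..270) and the fingers, with no frame.

```bash
python3 -m jog '[{"linear":[0.6,-0.55,-0.02],"roll":0},{"linear":[0.65,-0.6,-0.03],"roll":0},{"linear":[0.65,-0.6,-0.03],"roll":0},{"linear":[0.65,-0.6,-0.03],"roll":0},{"linear":[0.65,-0.6,-0.03],"roll":0},{"linear":[0.65,-0.6,-0.03],"roll":0},{"linear":[0.65,-0.6,-0.03],"roll":0},{"linear":[0.65,-0.6,-0.03],"roll":0},{"linear":[0.65,-0.6,-0.03],"roll":0},{"linear":[0.65,-0.6,-0.03],"roll":0},{"linear":[0.65,-0.6,-0.03],"roll":0},{"linear":[0.65,-0.6,-0.03],"roll":0}]' && python3 -m jog '[{"linear":[0.65,-0.6,-0.03],"roll":0},{"linear":[0.65,-0.6,-0.03],"roll":0},{"linear":[0.65,-0.6,-0.03],"roll":0},{"linear":[0.65,-0.6,-0.03],"roll":0},{"linear":[0.3,-0.2,0],"roll":-1},{"linear":[0,0,0],"roll":-1},{"linear":[0,0,0],"roll":-1},{"linear":[0,0,0],"roll":-0.9},{"linear":[0,0,0],"roll":0},{"linear":[0,0,0],"roll":0}]'
python3 shot.py w2
python3 - <<'E'
import cv2
E
```

```text
time_s: 1.15
position: [0.3874, -0.1242, 0.2454]
tool_rot: [[0.925, 0.381, -0.0], [0.381, -0.925, 0.0], [0.0, -0.0, -1.0]]
ft_force: [0.8, -1.2, 0.3]
grip_width: 0.0854
gripper_force: 0.0
time_s: 1.98
position: [0.4547, 0.0144, 0.25]
tool_rot: [[0.746, 0.666, -0.0], [0.666, -0.746, 0.0], [-0.0, -0.0, -1.0]]
ft_force: [0.1, 0.6, -0.1]
grip_width: 0.0856
gripper_force: 0.0
2.0333 [0.4547416 0.0143055 0.2500339] -48.25976874420414
```

View pics/w2.png

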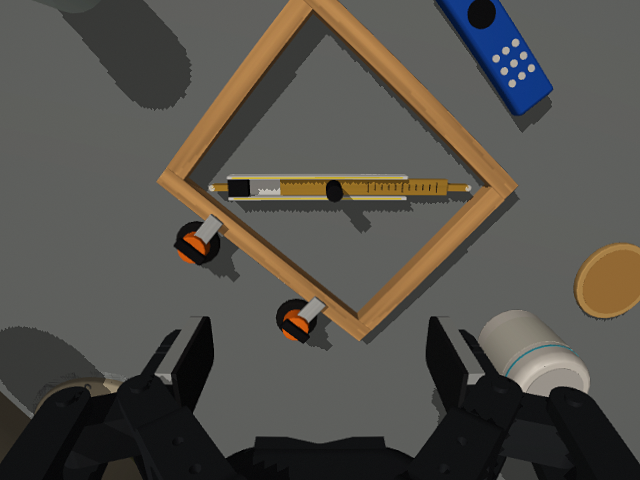

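The wrist view shows the whole frame. Its inner corners are near-left (188,180), far-left (328,20), near-right (358,320) and far-right (490,187). The heel nose is at (211,188), the tip nose at (468,188) and the post top near (334,190).

```bash
cat > fr.py <<'E'
from h import *
import pickle,sys
def frame(n,verbose=True):
    im=cv2.imread(f'pics/{n}.png');c=pickle.load(open(f'pics/{n}.pkl','rb'))
    hsv=cv2.cvtColor(im,cv2.COLOR_BGR2HSV)
    m=cv2.inRange(hsv,(5,70,35),(22,255,255))
    cs,h=cv2.findContours(m,cv2.RETR_CCOMP,cv2.CHAIN_APPROX_NONE)
    k=max((i for i in range(len(cs)) if h[0][i][3]>=0),key=lambda i:cv2.contourArea(cs[i]))
    q=cs[k][:,0];a=cv2.approxPolyDP(cs[k],15,True)[:,0]
    P=onz(c,q,0)[:,:2];A=onz(c,a,0)[:,:2]
    return im,c,q,a,P,A
def corners(P,A):
    # A: order 4 corners as nl,fl,fr,nr
    cen=A.mean(0);nm={}
    for p in A: nm[('f' if p[0]>cen[0] else 'n')+('l' if p[1]>cen[1] else 'r')]=p
    L={}
    for s,(a,b) in dict(near=('nl','nr'),far=('fl','fr'),left=('nl','fl'),right=('nr','fr')).items():
        a,b=nm[a],nm[b];u=(b-a)/np.linalg.norm(b-a);nn=np.array([-u[1],u[0]])
        t=(P-a)@u/np.linalg.norm(b-a);d=(P-a)@nn
        S=P[(t>.1)&(t<.9)&(abs(d)<.006)]
        v=cv2.fitLine(S.astype(np.float32),cv2.DIST_HUBER,0,.0005,.01)[:,0]
        L[s]=np.array([-v[1],v[0],-(-v[1]*v[2]+v[0]*v[3])]),np.std((S-v[2:])@[-v[1],v[0]]),len(S)
    X=lambda a,b:(lambda p:p[:2]/p[2])(np.cross(L[a][0],L[b][0]))
    return dict(nl=X('near','left'),nr=X('near','right'),fl=X('far','left'),fr=X('far','right')),L
if __name__=='__main__':
    im,c,q,a,P,A=frame(sys.argv[1]);print(len(a),a.tolist())
    K4,L=corners(P,A)
    for k in K4:print(k,K4[k].round(4))
    print({s:(round(L[s][1]*1e3,2),L[s][2]) for s in L})
    g=lambda a,b:np.linalg.norm(K4[a]-K4[b]);ang=lambda v:np.degrees(np.arctan2(v[1],v[0]))
    print('sides',g('nl','nr'),g('fl','fr'),g('nl','fl'),g('nr','fr'),'diag nl-fr',g('nl','fr'),'nr-fl',g('nr','fl'))
    print('rail ang',ang(K4['nl']-K4['nr'])-90,ang(K4['fl']-K4['fr'])-90,'stiles',ang(K4['fl']-K4['nl']),ang(K4['fr']-K4['nr']))
    # noses: white blobs inside hole; post: black blob
    hole=np.zeros(im.shape[:2],np.uint8);cv2.fillPoly(hole,[q],255)
    hsv=cv2.cvtColor(im,cv2.COLOR_BGR2HSV)
    for nm,m,z in(('white',cv2.inRange(hsv,(0,0,185),(180,60,255)),.008),('black',cv2.inRange(im,(0,0,0),(32,32,32)),.045)):
        n,_,st,ce=cv2.connectedComponentsWithStats(m&hole)
        for i in range(1,n):
            if st[i][4]>=12: print(nm,st[i].tolist(),ce[i].round(1),onz(c,[ce[i]],z)[0].round(4))
E
python3 fr.py w2
```

```text
4 [[312, 13], [484, 182], [356, 313], [188, 177]]
nl [0.3784 0.1315]
nr [ 0.3796 -0.1098]
fl [0.5804 0.1353]
fr [ 0.5815 -0.1066]
{'near': (np.float64(0.27), 134), 'far': (np.float64(0.15), 137), 'left': (np.float64(0.24), 133), 'right': (np.float64(0.17), 106)}
sides 0.24130331 0.24197559 0.20201397 0.20195046 diag nl-fr 0.31290388 nr-fl 0.31696028
rail ang 0.2627182 0.2497406 stiles 1.1013131 0.9108345
white [209, 186, 5, 5, 14] [211.1 188.3] [0.3879 0.105  0.008 ]
white [258, 188, 22, 6, 87] [269.2 191.3] [0.4253 0.0578 0.008 ]
black [228, 180, 22, 17, 343] [238.6 187.7] [0.4179 0.0826 0.045 ]
black [326, 180, 17, 22, 287] [333.8 190.7] [0.4745 0.0145 0.045 ]
```

Run:
```python
from h import *
import pickle
c=pickle.load(open('pics/w2.pkl','rb'));t=optics.calibration('top')
p,e=tri(c,[334.3,193.7],t,[300.7,279]);print('post top tri',p,e)
P=onz(c,[[334.3,193.7]],.045)[0]
im=cv2.imread('pics/w2.png');hsv=cv2.cvtColor(im,cv2.COLOR_BGR2HSV)
m=cv2.inRange(hsv,(0,0,150),(180,70,255));m[:,:455]=0;m[:175]=0;m[200:]=0;m[:,480:]=0
print(cv2.connectedComponentsWithStats(m)[2:])
ys,xs=np.nonzero(m);T=onz(c,[[xs.mean(),ys.mean()]],.008)[0];H=onz(c,[[211.1,188.3]],.008)[0]
d=T-H;L=np.linalg.norm(d);u=d/L;print('T',T,'H',H,L,np.degrees(np.arctan2(u[1],u[0])),'P',P,'along',(P-H)@u,'lat',u[0]*(P-H)[1]-u[1]*(P-H)[0])
print(toolmove([P[0]-.45474,P[1]-.0143,.020-.25]))
```

```text
post top tri [0.47128813 0.01014873 0.03278255] 0.00019506325548951516
(array([[     0,      0,    640,    480, 307180],
       [   466,    185,      5,      6,     20]], dtype=int32), array([[319.49031838, 239.50335634],
       [468.2       , 187.95      ]]))
T [ 0.56540324 -0.09328444  0.008     ] H [0.38789717 0.10493183 0.008     ] 0.2660791030396349 -48.155009900892544 P [0.47277308 0.01223705 0.045     ] along 0.12567540959654738 lat 0.0013901940577676145
[0.30289317 0.33978053 5.74988781]
```

```bash
python3 -m jog '[{"linear":[0.15,0.17,0.6],"roll":0},{"linear":[0.15,0.17,0.7],"roll":0},{"linear":[0,0,0.7],"roll":0},{"linear":[0,0,0.5],"roll":0},{"linear":[0,0,0],"roll":0},{"linear":[0,0,0],"roll":0}]'; python3 shot.py w3
python3 - <<'E'
from h import *
import pickle
im=cv2.imread('pics/w3.png');c=pickle.load(open('pics/w3.pkl','rb'));c2=pickle.load(open('pics/w2.pkl','rb'))
m=cv2.inRange(im,(0,0,0),(32,32,32));pr=proj(c,[[.4728,.0122,.045],[.4728,.0122,.0]]);print(pr)
x,y=pr[0].astype(int);k=np.zeros_like(m);k[y-60:y+60,x-60:x+60]=255
n,_,st,ce=cv2.connectedComponentsWithStats(m&k)
for i in range(1,n):
  if st[i][4]>100:
    s=st[i];top=[s[0]+s[2]/2-.5,s[1]+s[3]-s[2]/2-.5];print(s,top,onz(c,[top],.045),tri(c2,[334.3,193.7],c,top))
E
```

```text
time_s: 2.53
position: [0.4727, 0.0122, 0.1501]
tool_rot: [[0.745, 0.667, -0.001], [0.667, -0.745, 0.0], [-0.001, -0.001, -1.0]]
ft_force: [0.8, 0.2, 0.9]
grip_width: 0.0857
gripper_force: 0.0
2.5833 [0.47333086 0.01206014 0.15108538] -48.17340152271987
[[319.91911694 240.14744783]
 [319.91638969 222.18781022]]
[309 218  23  33 612] [np.float64(320.0), np.float64(239.0)] [[0.4734623  0.01271653 0.045     ]] (array([0.47195197, 0.01127333, 0.03884879]), np.float64(0.00014405945564115443))
```

```bash
python3 -m jog '[{"linear":[0,0,0.6],"roll":0},{"linear":[0,0,0.8],"roll":0},{"linear":[0,0,0.8],"roll":0},{"linear":[0,0,0.6],"roll":0},{"linear":[0,0,0.4],"roll":0},{"linear":[0,0,0],"roll":0}]' - && python3 -m jog '[{"linear":[0,0,0],"roll":0},{"linear":[0,0,0],"roll":0},{"linear":[0,0,0],"roll":0},{"linear":[0,0,0],"roll":0},{"linear":[0,0,0],"roll":0},{"linear":[0,0,0],"roll":0},{"linear":[0,0,0],"roll":0},{"linear":[0,0,0],"roll":0}]' -1 40; python3 shot.py w4;python3 fr.py w4
```

```text
time_s: 3.08
position: [0.4726, 0.0122, 0.0211]
tool_rot: [[0.745, 0.667, -0.002], [0.667, -0.745, 0.001], [-0.001, -0.002, -1.0]]
ft_force: [-1.6, -0.3, -0.7]
grip_width: 0.0853
gripper_force: 0.0
time_s: 3.75
position: [0.4732, 0.0121, 0.0228]
tool_rot: [[0.744, 0.668, 0.001], [0.668, -0.744, -0.0], [0.001, 0.001, -1.0]]
ft_force: [-1.4, -0.5, 6.5]
grip_width: 0.0141
gripper_force: 38.9
3.8 [0.47316526 0.01216319 0.02281128] -48.110716457825916
2 [[545, 295], [541, 315]]Traceback (most recent call last):
  File "fr.py", line 27, in <module>
    K4,L=corners(P,A)
         ~~~~~~~^^^^^
  File "fr.py", line 18, in corners
    a,b=nm[a],nm[b];u=(b-a)/np.linalg.norm(b-a);nn=np.array([-u[1],u[0]])
        ~~^^^
KeyError: 'nl'
```

```bash
python3 -m jog '[{"linear":[0,0,0],"roll":0},{"linear":[0,0,-0.05],"roll":0},{"linear":[0,0,0],"roll":0}]' -0.4; python3 -m jog '[{"linear":[0,0,0],"roll":0},{"linear":[0,0,0],"roll":0},{"linear":[0,0,0],"roll":0},{"linear":[0,0,0],"roll":0}]' -1 40; python3 -m jog '[{"linear":[0,0,0],"roll":0},{"linear":[0,0,0],"roll":0}]'
```

```text
time_s: 4.05
position: [0.4729, 0.0122, 0.0244]
tool_rot: [[0.744, 0.668, 0.0], [0.668, -0.744, -0.0], [0.0, 0.0, -1.0]]
ft_force: [0.6, -0.2, -0.7]
grip_width: 0.0256
gripper_force: 0.0
time_s: 4.38
position: [0.4729, 0.0122, 0.0243]
tool_rot: [[0.744, 0.668, 0.0], [0.668, -0.744, -0.0], [0.0, 0.0, -1.0]]
ft_force: [-0.9, 0.1, 5.4]
grip_width: 0.0143
gripper_force: 38.9
time_s: 4.55
position: [0.473, 0.0122, 0.0243]
tool_rot: [[0.744, 0.668, 0.0], [0.668, -0.744, -0.0], [0.0, 0.0, -1.0]]
ft_force: [-2.0, -0.1, 4.2]
grip_width: 0.0145
gripper_force: 38.9
```

```bash
python3 -m jog '[{"linear":[0,0,-0.025],"roll":0},{"linear":[0,0,0],"roll":0}]'; python3 -m jog '[{"linear":[0,-0.07,0],"roll":0},{"linear":[0,-0.07,0],"roll":0},{"linear":[0,-0.06,0],"roll":0},{"linear":[0,0,0],"roll":0}]'
```

```text
time_s: 4.72
position: [0.4725, 0.0123, 0.0248]
tool_rot: [[0.744, 0.668, -0.001], [0.668, -0.744, 0.0], [-0.001, -0.001, -1.0]]
ft_force: [-0.0, 0.5, -4.3]
grip_width: 0.0145
gripper_force: 39.0
time_s: 5.05
position: [0.4668, 0.0187, 0.0249]
tool_rot: [[0.744, 0.668, -0.001], [0.668, -0.744, 0.0], [-0.001, -0.001, -1.0]]
ft_force: [-0.6, 0.2, -3.2]
grip_width: 0.0142
gripper_force: 39.1
```

```bash
python3 -m jog '[{"linear":[0,-0.06,0.01],"roll":0},{"linear":[0,-0.05,0],"roll":0},{"linear":[0,0,0],"roll":0}]'; python3 shot.py w5
```

```text
time_s: 5.3
position: [0.4644, 0.0218, 0.0247]
tool_rot: [[0.744, 0.668, 0.0], [0.668, -0.744, 0.0], [0.0, -0.0, -1.0]]
ft_force: [0.6, 1.4, -3.8]
grip_width: 0.0143
gripper_force: 39.1
5.35 [0.46448898 0.02162919 0.02473833] -48.10078559018189
```

View pics/w5.png

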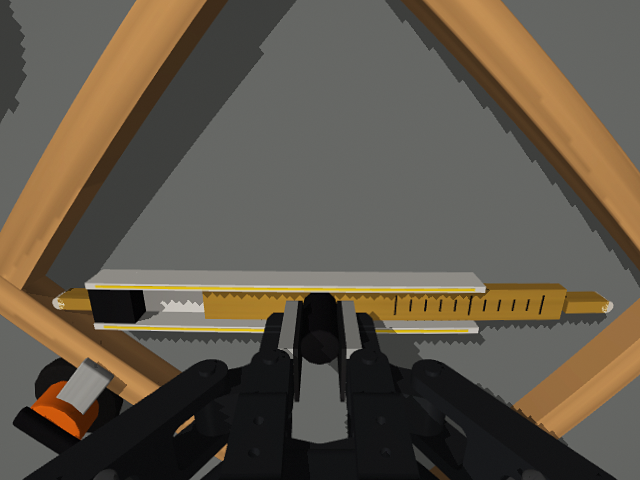

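The close wrist view shows the heel nose at (57,303), the tip nose at (608,307), the near-left corner at about (28,290) and the post at (320,330) between the pads.

```bash
cat > nz.py <<'E'
from h import *
import pickle,sys
# nose blobs in a low wrist view: extreme white pixels (front of nose) at z=8mm
def nose(n,yr=(280,330)):
    im=cv2.imread(f'pics/{n}.png');c=pickle.load(open(f'pics/{n}.pkl','rb'))
    hsv=cv2.cvtColor(im,cv2.COLOR_BGR2HSV);m=cv2.inRange(hsv,(0,0,120),(180,110,255))
    out={}
    for nm,x0,x1 in(('heel',0,84),('tip',585,640)):
        k=np.zeros_like(m);k[yr[0]:yr[1],x0:x1]=m[yr[0]:yr[1],x0:x1]
        N,lab,st,ce=cv2.connectedComponentsWithStats(k)
        o=[i for i in range(1,N) if 15<st[i][4]<400]
        if not o: print(nm,'none',st[1:].tolist());continue
        i=max(o,key=lambda i:st[i][4]);s=st[i]
        u=s[0] if nm=='heel' else s[0]+s[2]-1
        out[nm]=onz(c,[[u,ce[i][1]]],.008)[0];print(nm,s.tolist(),ce[i].round(1),out[nm].round(4))
    if len(out)==2:
        d=out['tip']-out['heel'];print('len',np.linalg.norm(d),'ang',np.degrees(np.arctan2(d[1],d[0])))
    return out
if __name__=='__main__':
    nose(sys.argv[1])
E
python3 nz.py w5
```

```text
heel [52, 293, 12, 17, 86] [ 56.8 302.6] [0.3739 0.119  0.008 ]
tip [602, 301, 12, 12, 68] [608.7 306.9] [ 0.5588 -0.0917  0.008 ]
len 0.2803161760980839 ang -48.72587045714288
```

The rule is hanging from the grip (Fz is about −4 N), so the slide has not moved in the channel. While it hangs I will put the rule on the diagonal line, then lower it and pull in.

```bash
python3 -m jog '[{"linear":[0.07,0,0],"roll":0.15},{"linear":[0.075,0,0],"roll":0.15},{"linear":[0,0,0],"roll":0},{"linear":[0,0,0.02],"roll":0},{"linear":[0,0,0],"roll":0}]'; python3 shot.py w6;python3 nz.py w6; python3 -m jog '[{"linear":[0,-0.07,0],"roll":0},{"linear":[0,-0.07,0],"roll":0},{"linear":[0,-0.06,0],"roll":0},{"linear":[0,0,0],"roll":0}]'; python3 shot.py w7;python3 nz.py w7
```

```text
time_s: 5.77
position: [0.4695, 0.0253, 0.0244]
tool_rot: [[0.762, 0.648, 0.002], [0.648, -0.762, -0.0], [0.001, 0.001, -1.0]]
ft_force: [0.5, 0.2, 2.5]
grip_width: 0.0142
gripper_force: 39.7
5.8167 [0.46945448 0.02529892 0.02437019] -49.60777931770823
heel [51, 296, 13, 15, 117] [ 57.1 304.2] [0.3808 0.1247 0.008 ]
tip [601, 299, 12, 13, 107] [606.9 305.3] [ 0.561  -0.0892  0.008 ]
len 0.27968490633913 ang -49.8879453842949
time_s: 6.15
position: [0.4639, 0.0319, 0.0243]
tool_rot: [[0.762, 0.648, 0.001], [0.648, -0.762, 0.0], [0.001, 0.001, -1.0]]
ft_force: [1.4, 2.8, 4.8]
grip_width: 0.0142
gripper_force: 40.1
6.2 [0.46388242 0.03181195 0.02432874] -49.59775729866845
heel [68, 295, 12, 16, 82] [ 72.8 304.7] [0.3811 0.1243 0.008 ]
tip [602, 299, 12, 13, 99] [607.2 305.5] [ 0.5557 -0.083   0.008 ]
len 0.27109916946886775 ang -49.89119357931654
```

```bash
python3 -m jog '[{"linear":[0,-0.06,-0.006],"roll":0},{"linear":[0,-0.06,0],"roll":0},{"linear":[0,-0.06,0],"roll":0},{"linear":[0,-0.05,0],"roll":0},{"linear":[0,0,0],"roll":0}]'|grep -E 'pos|ft|time'; python3 shot.py w8;python3 nz.py w8; for i in 1 2 3; do python3 -m jog '[{"linear":[0,-0.025,0],"roll":0},{"linear":[0,-0.025,0],"roll":0},{"linear":[0,0,0],"roll":0}]'|grep -E 'pos|ft'; done; python3 shot.py w9;python3 nz.py w9
```

```text
time_s: 6.62
position: [0.4577, 0.0386, 0.0243]
ft_force: [1.7, -1.0, 5.8]
6.6667 [0.45773484 0.03856246 0.02434029] -49.60159423658715
heel [75, 301, 9, 10, 48] [ 78.6 305.6] [0.3768 0.128  0.008 ]
tip [602, 299, 12, 12, 100] [607.6 305.2] [ 0.5497 -0.0761  0.008 ]
len 0.26743349649499876 ang -49.74230578941602
position: [0.4567, 0.0399, 0.0243]
ft_force: [2.6, -1.6, 5.4]
position: [0.4554, 0.0414, 0.0243]
ft_force: [2.5, -1.8, 6.2]
position: [0.4549, 0.0423, 0.0244]
ft_force: [5.9, -5.9, 2.6]
7.4667 [0.45492082 0.04233595 0.0243885 ] -49.596807476092174
heel [75, 301, 9, 10, 61] [ 79.  305.5] [0.3744 0.1317 0.008 ]
tip [601, 298, 12, 13, 82] [607.5 305.1] [ 0.5466 -0.0723  0.008 ]
len 0.2670003395511664 ang -49.823525097599735
```

```bash
python3 -m jog '[{"linear":[0,0.05,-0.005],"roll":0},{"linear":[0,0.1,0],"roll":0},{"linear":[0,0.11,0],"roll":0},{"linear":[0,0.11,0],"roll":0},{"linear":[0,0.11,0],"roll":0},{"linear":[0,0.11,0],"roll":0},{"linear":[0,0.11,0],"roll":0},{"linear":[0,0.11,0],"roll":0},{"linear":[0,0.11,0],"roll":0},{"linear":[0,0.1,0],"roll":0},{"linear":[0,0.08,0],"roll":0},{"linear":[0,0,0],"roll":0}]'|grep -E 'pos|ft'; python3 shot.py w10; for i in 1 2 3; do python3 -m jog '[{"linear":[0,0.02,0],"roll":0},{"linear":[0,0.02,0],"roll":0},{"linear":[0,0,0],"roll":0}]'|grep -E 'pos|ft'; done
```

```text
position: [0.4827, 0.0092, 0.0243]
ft_force: [2.9, 0.5, 4.4]
8.5167 [0.48261517 0.00930903 0.02435809] -49.62971649692022
position: [0.4834, 0.0084, 0.0243]
ft_force: [3.2, 1.6, 4.8]
position: [0.4844, 0.0072, 0.0244]
ft_force: [2.0, 1.0, 5.4]
position: [0.4854, 0.0059, 0.0243]
ft_force: [2.4, 2.3, 6.0]
```

```bash
python3 - <<'E'
from h import *
import pickle
a=cv2.imread('pics/w9.png');b=cv2.imread('pics/w10.png')
cv2.imwrite('pics/ab.png',np.vstack([b[200:400],a[200:400]]))
E
python3 nz.py w10
```

```text
heel [32, 318, 52, 12, 228] [ 58.8 324.9] [0.3756 0.1114 0.008 ]
tip [602, 295, 12, 16, 98] [608.  304.1] [ 0.5749 -0.1049  0.008 ]
len 0.29406760583003766 ang -47.34803718780219
```

View pics/ab.png

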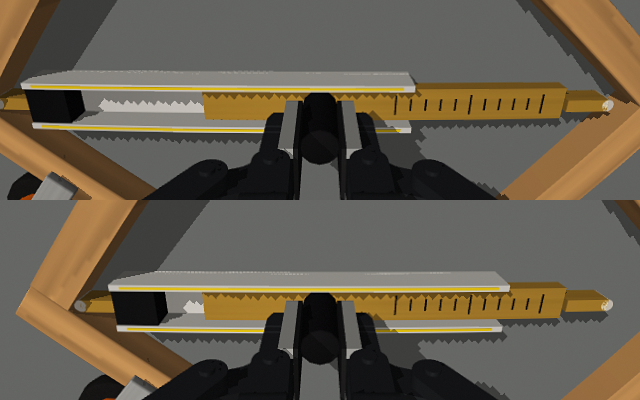

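The channel stays put while the slide runs out: the heel is at the left edge (0,303) and the tip at (608,304) is nearing the far-right corner. I will continue in small steps.

```bash
for i in 1 2; do python3 -m jog '[{"linear":[0,0.02,-0.003],"roll":0},{"linear":[0,0.02,0],"roll":0},{"linear":[0,0,0],"roll":0}]'|grep -E 'pos|ft'; done;  for i in 1 2 3 ; do python3 -m jog '[{"linear":[0,0.015,0],"roll":0},{"linear":[0,0,0],"roll":0}]'|grep -E 'pos|ft'; done
```

```text
position: [0.4865, 0.0046, 0.0244]
ft_force: [0.9, 2.0, 3.9]
position: [0.4874, 0.0033, 0.0244]
ft_force: [1.3, 1.9, 0.5]
position: [0.4878, 0.0029, 0.0244]
ft_force: [1.5, 1.9, -0.1]
position: [0.4881, 0.0024, 0.0244]
ft_force: [0.8, 1.4, 0.1]
position: [0.4885, 0.002, 0.0244]
ft_force: [0.2, 1.8, -0.4]
```

```bash
for i in 1 2 3 4; do python3 -m jog '[{"linear":[0,0.015,0],"roll":0},{"linear":[0,0,0],"roll":0}]'|grep -E 'pos|ft'; done;python3 shot.py w11; python3 nz.py w11
```

```text
position: [0.4887, 0.0018, 0.0244]
ft_force: [-1.3, 3.5, -1.6]
position: [0.4889, 0.0016, 0.0244]
ft_force: [-1.4, 5.7, -0.4]
position: [0.489, 0.0014, 0.0244]
ft_force: [-1.7, 6.8, 0.8]
position: [0.4892, 0.0012, 0.0244]
ft_force: [-2.2, 9.1, 1.2]
10.9833 [0.48923391 0.00122787 0.02441387] -49.60934145267662
heel [57, 289, 27, 2, 29] [ 70.9 289.1] [0.4098 0.1022 0.008 ]
tip [604, 301, 10, 11, 66] [609.1 304.8] [ 0.5811 -0.1128  0.008 ]
len 0.2748981372784266 ang -51.46623071822854
```

```bash
for i in 1 2 3; do python3 -m jog '[{"linear":[0.015,0,0],"roll":0},{"linear":[0,0,0],"roll":0}]'|grep -E 'pos|ft'; done
```

```text
position: [0.4896, 0.0014, 0.0244]
ft_force: [-3.6, 6.1, 1.7]
position: [0.4897, 0.0014, 0.0244]
ft_force: [-4.5, 3.8, 2.6]
position: [0.49, 0.0017, 0.0244]
ft_force: [-6.2, 1.9, 3.4]
```

```bash
python3 -m jog '[{"linear":[-0.012,0.003,0],"roll":0},{"linear":[0,0,0],"roll":0},{"linear":[0,0,0],"roll":0},{"linear":[0,0,0],"roll":0}]'|grep -E 'pos|ft|time'; python3 shot.py w12
python3 - <<'E'
from h import *
import pickle
tc={}
for n in('w6','w7','w8','w9','w10','w12'):
    im=cv2.imread(f'pics/{n}.png');c=pickle.load(open(f'pics/{n}.pkl','rb'))
    h=cv2.cvtColor(im,cv2.COLOR_BGR2HSV);m=cv2.inRange(h,(0,0,170),(180,75,255))
    o=[]
    for (a,b) in((278,296),(322,336)):
        k=np.zeros_like(m);k[a:b,340:600]=m[a:b,340:600];ys,xs=np.nonzero(k)
        o.append((xs.max(),ys[xs==xs.max()].mean()) if len(xs) else None)
    e=[None if p is None else onz(c,[p],.016)[0] for p in o]
    post=c['T'][:3,3] # camera ref
    print(n,o,[None if q is None else q.round(4) for q in e])
E
```

```text
time_s: 11.82
position: [0.4898, 0.0015, 0.0244]
ft_force: [-4.7, 5.2, 2.7]
11.8667 [0.48977409 0.0015439  0.02435764] -49.5964640665392
w6 [(np.int64(484), np.float64(287.5)), (np.int64(477), np.float64(329.0))] [array([ 0.5252, -0.0243,  0.016 ]), array([ 0.5087, -0.0382,  0.016 ])]
w7 [(np.int64(503), np.float64(287.0)), (np.int64(495), np.float64(328.5))] [array([ 0.5254, -0.0243,  0.016 ]), array([ 0.5089, -0.0382,  0.016 ])]
w8 [(np.int64(509), np.float64(287.0)), (np.int64(501), np.float64(328.5))] [array([ 0.5211, -0.0198,  0.016 ]), array([ 0.5046, -0.0337,  0.016 ])]
w9 [(np.int64(509), np.float64(287.5)), (np.int64(501), np.float64(328.5))] [array([ 0.5182, -0.0164,  0.016 ]), array([ 0.5018, -0.0302,  0.016 ])]
w10 [(np.int64(414), np.float64(288.5)), (np.int64(410), np.float64(330.0))] [array([ 0.5176, -0.0162,  0.016 ]), array([ 0.5012, -0.03  ,  0.016 ])]
w12 [(np.int64(391), np.float64(288.5)), (np.int64(388), np.float64(328.0))] [array([ 0.518 , -0.0159,  0.016 ]), array([ 0.5025, -0.029 ,  0.016 ])]
```

The first diagonal is measured: slide out about 53.5 mm (d1 about 311 mm), both far-corner walls felt, channel still in place. Next I retract the slide, lift, swing 100° and lower.

```bash
python3 -m jog '[{"linear":[0,-0.06,0],"roll":0},{"linear":[0,-0.12,0],"roll":0},{"linear":[0,-0.15,0],"roll":0},{"linear":[0,-0.15,0],"roll":0},{"linear":[0,-0.15,0],"roll":0},{"linear":[0,-0.15,0],"roll":0},{"linear":[0,-0.15,0],"roll":0},{"linear":[0,-0.15,0],"roll":0},{"linear":[0,-0.12,0],"roll":0},{"linear":[0,-0.08,0],"roll":0},{"linear":[0,-0.06,0],"roll":0},{"linear":[0,0,0],"roll":0}]' - 60|grep -E 'pos|ft'; python3 -m jog '[{"linear":[0,0,-0.1],"roll":0},{"linear":[0,0,-0.2],"roll":0},{"linear":[0,0,-0.25],"roll":0},{"linear":[0,0,-0.25],"roll":0},{"linear":[0,0,-0.2],"roll":0},{"linear":[-0.15,0.2,-0.15],"roll":0},{"linear":[-0.25,0.3,-0.1],"roll":0},{"linear":[-0.25,0.33,0],"roll":0},{"linear":[-0.24,0.3,0],"roll":0},{"linear":[0,0,0],"roll":0}]'|grep -E 'pos|ft'; python3 shot.py w13; python3 nz.py w13
```

```text
position: [0.4562, 0.0422, 0.0246]
ft_force: [-0.1, -0.4, -3.5]
position: [0.4594, -0.0185, 0.075]
ft_force: [-0.4, -0.8, -3.6]
13.75 [ 0.45901915 -0.01730539  0.07488574] -49.74598111568897
heel none [[57, 280, 27, 36, 635], [37, 307, 2, 2, 2]]
tip [602, 298, 12, 13, 91] [608.1 304.5] [ 0.56   -0.1868  0.008 ]
```

```bash
python3 -m jog '[{"linear":[0,0,0],"roll":-0.4},{"linear":[0,0,0],"roll":-0.8},{"linear":[0,0,0],"roll":-1},{"linear":[0,0,0],"roll":-1},{"linear":[0,0,0],"roll":-1},{"linear":[0,0,0],"roll":-1},{"linear":[0,0,0],"roll":-1},{"linear":[0,0,0],"roll":-1},{"linear":[0,0,0],"roll":-1},{"linear":[0,0,0],"roll":-1},{"linear":[0,0,0],"roll":-1},{"linear":[0,0,0],"roll":-1}]'|grep -E 'pos|ft';python3 -m jog '[{"linear":[0,0,0],"roll":-1},{"linear":[0,0,0],"roll":-1},{"linear":[0,0,0],"roll":-1},{"linear":[0,0,0],"roll":-1},{"linear":[0,0,0],"roll":-1},{"linear":[0,0,0],"roll":-1},{"linear":[0,0,0],"roll":-1},{"linear":[0,0,0],"roll":-1},{"linear":[0,0,0],"roll":-0.6},{"linear":[0,0,0],"roll":-0.3},{"linear":[0,0,0],"roll":0},{"linear":[0,0,0],"roll":0}]'; python3 shot.py w14; python3 nz.py w14
```

```text
position: [0.4586, -0.0154, 0.0747]
ft_force: [1.1, -0.5, -4.5]
time_s: 15.75
position: [0.4587, -0.0155, 0.0747]
tool_rot: [[-0.776, 0.631, -0.0], [0.631, 0.776, 0.0], [0.0, 0.0, -1.0]]
ft_force: [0.4, 0.3, -3.8]
grip_width: 0.0138
gripper_force: 58.8
15.8 [ 0.45873198 -0.01555169  0.07467426] 50.84302726668183
heel [75, 300, 9, 12, 82] [ 79.3 305.8] [ 0.384  -0.1578  0.008 ]
tip [601, 292, 13, 18, 113] [607.3 303.2] [0.6047 0.1146 0.008 ]
len 0.3506263074458609 ang 50.98731199168893
```

View pics/w14.png

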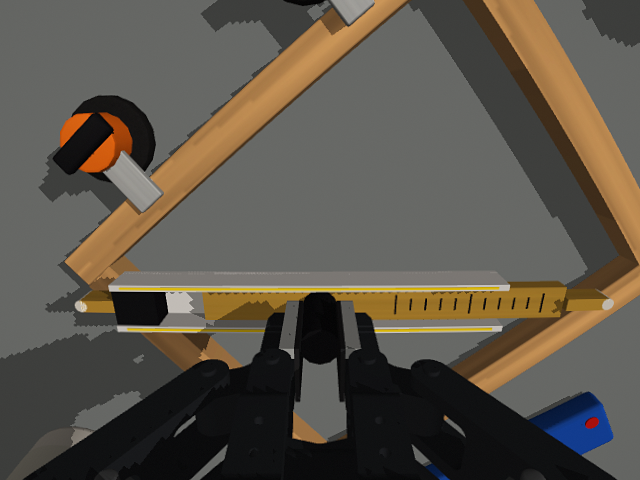

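The picture shows the rule hanging level along the other diagonal: heel at (79,306), tip at (607,303), slide fully in. I lower it now.

```bash
python3 -m jog '[{"linear":[0.035,0,0.1],"roll":0},{"linear":[0,0,0.2],"roll":0},{"linear":[0,0,0.25],"roll":0},{"linear":[0,0,0.25],"roll":0},{"linear":[0,0,0.2],"roll":0},{"linear":[0,0,0.13],"roll":0},{"linear":[0,0,0.07],"roll":0},{"linear":[0,0,0.04],"roll":0},{"linear":[0,0,0],"roll":0}]'|grep -E 'pos|ft'; python3 -m jog '[{"linear":[0,0,0.02],"roll":0},{"linear":[0,0,0],"roll":0}]'|grep -E 'pos|ft'; python3 shot.py w15; python3 nz.py w15
```

```text
position: [0.4578, -0.0149, 0.0249]
ft_force: [-0.4, -0.7, -3.3]
position: [0.458, -0.0149, 0.0245]
ft_force: [-0.4, -0.2, -3.3]
16.7667 [ 0.45797689 -0.01490706  0.02452974] 50.89322469457028
heel [75, 300, 7, 13, 57] [ 77.9 305.7] [ 0.3858 -0.1107  0.008 ]
tip [602, 296, 12, 15, 113] [607.4 303.8] [0.5543 0.0969 0.008 ]
len 0.2674104661398662 ang 50.93748291058984
```

```bash
for i in 1 2; do python3 -m jog '[{"linear":[0,0,0.012],"roll":0},{"linear":[0,0,0],"roll":0}]'|grep -E 'pos|ft'; done;  python3 -m jog '[{"linear":[0,-0.04,0],"roll":0},{"linear":[0,-0.04,0],"roll":0},{"linear":[0,0,0],"roll":0}]'|grep -E 'pos|ft'; for i in 1 2 ; do python3 -m jog '[{"linear":[0,-0.02,0],"roll":0},{"linear":[0,-0.015,0],"roll":0},{"linear":[0,0,0],"roll":0}]'|grep -E 'pos|ft'; done
```

```text
position: [0.458, -0.0149, 0.0244]
ft_force: [-1.6, 0.9, 4.7]
position: [0.4581, -0.0148, 0.0243]
ft_force: [-1.5, 1.3, 11.2]
position: [0.4569, -0.0173, 0.0244]
ft_force: [1.4, 3.6, 8.3]
position: [0.4563, -0.0184, 0.0244]
ft_force: [1.7, 3.9, 7.2]
position: [0.4555, -0.0195, 0.0244]
ft_force: [3.3, 3.3, 7.2]
```

```bash
python3 -m jog '[{"linear":[0,-0.015,-0.008],"roll":0},{"linear":[0,0,0],"roll":0}]'|grep -E 'pos|ft'; for i in 1 2 3; do python3 -m jog '[{"linear":[0,-0.015,0],"roll":0},{"linear":[0,0,0],"roll":0}]'|grep -E 'pos|ft'; done; python3 shot.py w16; python3 nz.py w16
```

```text
position: [0.4548, -0.02, 0.0244]
ft_force: [2.5, 3.9, 7.8]
position: [0.4546, -0.0202, 0.0244]
ft_force: [5.5, 6.8, 7.2]
position: [0.4546, -0.0204, 0.0244]
ft_force: [6.5, 9.3, 5.5]
position: [0.4546, -0.0206, 0.0244]
ft_force: [9.8, 11.8, 4.8]
18.5667 [ 0.4545471  -0.02056595  0.02442414] 50.82838257790989
heel [74, 300, 10, 12, 88] [ 78.6 305.5] [ 0.382 -0.116  0.008]
tip [601, 299, 12, 12, 108] [606.6 304.6] [0.5517 0.0908 0.008 ]
len 0.26752216273225066 ang 50.62456627651412
```

```bash
python3 -m jog '[{"linear":[0,0.06,-0.006],"roll":0},{"linear":[0,0.11,0],"roll":0},{"linear":[0,0.13,0],"roll":0},{"linear":[0,0.13,0],"roll":0},{"linear":[0,0.13,0],"roll":0},{"linear":[0,0.13,0],"roll":0},{"linear":[0,0.13,0],"roll":0},{"linear":[0,0.13,0],"roll":0},{"linear":[0,0.13,0],"roll":0},{"linear":[0,0.11,0],"roll":0},{"linear":[0,0.08,0],"roll":0},{"linear":[0,0,0],"roll":0}]'|grep -E 'pos|ft'; for i in 1 2; do python3 -m jog '[{"linear":[0,0.03,0],"roll":0},{"linear":[0,0.02,0],"roll":0},{"linear":[0,0,0],"roll":0}]'|grep -E 'pos|ft'; done; python3 shot.py w17
cat > ce.py <<'E'
from h import *
import pickle,sys
for n in sys.argv[1:]:
    im=cv2.imread(f'pics/{n}.png');c=pickle.load(open(f'pics/{n}.pkl','rb'))
    h=cv2.cvtColor(im,cv2.COLOR_BGR2HSV);m=cv2.inRange(h,(0,0,170),(180,75,255))
    for (a,b) in((278,296),(322,336)):
        k=np.zeros_like(m);k[a:b,340:600]=m[a:b,340:600];ys,xs=np.nonzero(k)
        if len(xs): print(n,xs.max(),onz(c,[(xs.max(),ys[xs==xs.max()].mean())],.016)[0].round(4))
E
python3 ce.py w16 w17
```

```text
position: [0.4857, 0.0179, 0.0244]
ft_force: [1.4, -1.3, 5.4]
position: [0.4867, 0.0192, 0.0244]
ft_force: [1.9, -0.8, 6.1]
position: [0.488, 0.0207, 0.0244]
ft_force: [1.7, -1.5, 6.7]
20.1167 [0.48794942 0.02068165 0.02441208] 50.89503638161487
w16 509 [0.5022 0.0524 0.016 ]
w16 501 [0.518  0.0391 0.016 ]
w17 393 [0.502  0.0523 0.016 ]
w17 389 [0.5179 0.0388 0.016 ]
```

```bash
python3 -m jog '[{"linear":[0,0.025,-0.003],"roll":0},{"linear":[0,0.025,0],"roll":0},{"linear":[0,0,0],"roll":0}]'|grep -E 'pos|ft';  for i in 1 2 3 4; do python3 -m jog '[{"linear":[0,0.015,0],"roll":0},{"linear":[0,0,0],"roll":0}]'|grep -E 'pos|ft'; done
```

```text
position: [0.4892, 0.0223, 0.0244]
ft_force: [2.5, -1.2, 6.0]
position: [0.4895, 0.0228, 0.0244]
ft_force: [3.0, -2.0, 6.6]
position: [0.4898, 0.0232, 0.0244]
ft_force: [2.1, -1.9, 6.5]
position: [0.49, 0.0236, 0.0244]
ft_force: [0.8, -2.6, 6.2]
position: [0.4901, 0.0241, 0.0244]
ft_force: [-0.2, -3.1, 7.7]
```

```bash
for i in 1 2 3; do python3 -m jog '[{"linear":[0,0.012,0],"roll":0},{"linear":[0,0,0],"roll":0}]'|grep -E 'pos|ft'; done
```

```text
position: [0.4903, 0.0244, 0.0244]
ft_force: [0.1, -4.1, 7.6]
position: [0.4905, 0.0248, 0.0244]
ft_force: [-1.2, -4.4, 8.6]
position: [0.4906, 0.0251, 0.0244]
ft_force: [-2.5, -3.5, 8.9]
```

```bash
for i in 1 2 3; do python3 -m jog '[{"linear":[0,0.012,0],"roll":0},{"linear":[0,0,0],"roll":0}]'|grep -E 'pos|ft'; done; python3 shot.py w18; python3 ce.py w18; python3 nz.py w18
```

```text
position: [0.4907, 0.0252, 0.0244]
ft_force: [-3.1, -6.8, 9.0]
position: [0.4907, 0.0253, 0.0244]
ft_force: [-5.0, -8.4, 9.7]
position: [0.4908, 0.0254, 0.0244]
ft_force: [-5.9, -10.7, 11.0]
22.0833 [0.49080357 0.02545803 0.02437071] 50.93891711778109
w18 381 [0.5007 0.0534 0.016 ]
w18 378 [0.5173 0.0396 0.016 ]
heel none [[0, 280, 84, 50, 1810]]
tip [602, 300, 12, 10, 77] [607.5 304.6] [0.5867 0.1369 0.008 ]
```

```bash
python3 -m jog '[{"linear":[0,-0.012,-0.008],"roll":0},{"linear":[0,0,0],"roll":0},{"linear":[0,0,0],"roll":0},{"linear":[0,0,0],"roll":0},{"linear":[0,0,0],"roll":0}]'|grep -E 'time|pos|ft';python3 -m jog '[{"linear":[0,0,0],"roll":0},{"linear":[0,0,0],"roll":0},{"linear":[0,0,0],"roll":0}]'|grep -E 'time|pos|ft'
```

```text
time_s: 22.5
position: [0.4906, 0.0254, 0.0244]
ft_force: [-3.2, -8.0, 6.4]
time_s: 22.75
position: [0.4906, 0.0254, 0.0244]
ft_force: [-4.0, -8.4, 7.1]
```

```bash
python3 -m jog '[{"linear":[0,-0.01,0],"roll":0},{"linear":[0,0,0],"roll":0},{"linear":[0,0,0],"roll":0},{"linear":[0,0,0],"roll":0}]' 0.2|grep -E 'pos|ft';python3 -m jog '[{"linear":[0,0,-0.3],"roll":0},{"linear":[0,0,-0.7],"roll":0},{"linear":[0,0,-0.9],"roll":0},{"linear":[0,0,-0.9],"roll":0},{"linear":[0,0,-0.9],"roll":0},{"linear":[0,0,-0.9],"roll":0},{"linear":[0,0,-0.7],"roll":0},{"linear":[0,0,-0.3],"roll":0},{"linear":[0,0,0],"roll":0},{"linear":[0,0,0],"roll":0}]'|grep -E 'time|pos|ft'; python3 shot.py w19; python3 fr.py w19
```

```text
position: [0.4908, 0.0263, 0.0241]
ft_force: [-0.4, -0.2, 0.3]
time_s: 23.92
position: [0.4908, 0.0263, 0.2478]
ft_force: [-0.7, 1.0, -0.7]
23.9667 [0.49050497 0.02630808 0.2469822 ] 50.89853282730276
6 [[331, 38], [450, 195], [320, 192], [445, 204], [281, 325], [156, 195]]
nl [0.3791 0.1314]
nr [ 0.3802 -0.1098]
fl [0.5811 0.1351]
fr [ 0.5827 -0.107 ]
{'near': (np.float64(0.22), 139), 'far': (np.float64(0.29), 131), 'left': (np.float64(2.15), 81), 'right': (np.float64(0.33), 105)}
sides 0.24118817 0.242105 0.20201059 0.20250049 diag nl-fr 0.31345722 nr-fl 0.3167724
rail ang 0.26215363 0.38064575 stiles 1.0646317 0.8034085
white [192, 196, 67, 11, 622] [225.1 201.6] [ 0.4322 -0.0513  0.008 ]
white [327, 210, 19, 2, 24] [337.5 210.2] [0.513  0.0331 0.008 ]
black [310, 193, 16, 23, 299] [317.8 203.9] [0.4883 0.0271 0.045 ]
black [168, 194, 25, 16, 357] [180.2 201.4] [ 0.4043 -0.0716  0.045 ]
```

View pics/w19.png

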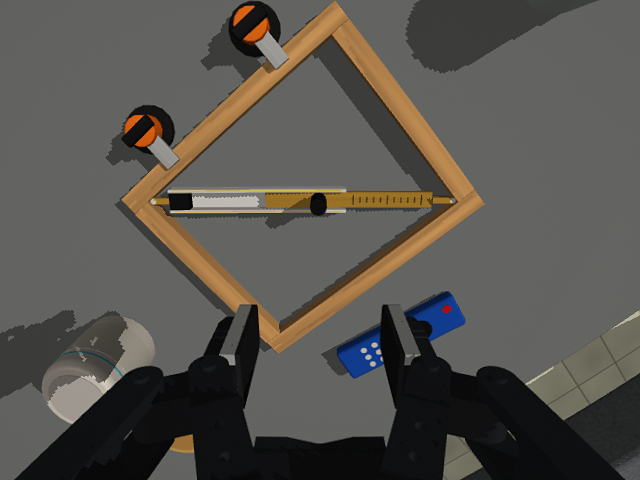

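The picture confirms the second measurement: heel nose at (153,202) in the near-right corner and tip at (452,201) in the far-left corner. The slide readings are 53.5 and 58.1 mm, so the near-right to far-left diagonal is about 4.6 mm longer, and the far rail must go 3 mm towards −y. I retract the slide by hooking the post with a loosely open gripper.

```bash
python3 -m jog '[{"linear":[0,0,0.4],"roll":0},{"linear":[0,0,0.9],"roll":0},{"linear":[0,0,0.9],"roll":0},{"linear":[0,0,0.9],"roll":0},{"linear":[0,0,0.9],"roll":0},{"linear":[0,0,0.9],"roll":0},{"linear":[0,0,0.5],"roll":0},{"linear":[0,0,0.18],"roll":0},{"linear":[0,0,0],"roll":0}]'|grep -E 'pos|ft'; python3 -m jog '[{"linear":[0,-0.1,0],"roll":0},{"linear":[0,-0.15,0],"roll":0},{"linear":[0,-0.15,0],"roll":0},{"linear":[0,-0.15,0],"roll":0},{"linear":[0,-0.15,0],"roll":0},{"linear":[0,-0.15,0],"roll":0},{"linear":[0,-0.15,0],"roll":0},{"linear":[0,-0.15,0],"roll":0},{"linear":[0,-0.15,0],"roll":0},{"linear":[0,-0.05,0],"roll":0},{"linear":[0,0,0],"roll":0}]'|grep -E 'pos|ft'; python3 -m jog '[{"linear":[0,0.1,0],"roll":0},{"linear":[0,0.1,-0.2],"roll":0},{"linear":[0,0,-0.6],"roll":0},{"linear":[0,0,-0.9],"roll":0},{"linear":[0,0,-0.9],"roll":0},{"linear":[0,0,-0.4],"roll":0}]' -1 |grep -E 'pos|ft'
```

```text
position: [0.4895, 0.0264, 0.0229]
ft_force: [-0.4, -1.1, 0.6]
position: [0.4565, -0.0162, 0.025]
ft_force: [-0.3, 0.0, -0.4]
position: [0.4633, -0.0094, 0.1489]
ft_force: [-0.3, -0.2, -0.6]
```

```bash
python3 -m jog '[{"linear":[0,0,0],"roll":0.5},{"linear":[0,0,0],"roll":1},{"linear":[0,0,0],"roll":1},{"linear":[0,0,0],"roll":1},{"linear":[0,0,0],"roll":1},{"linear":[0,0,0],"roll":1},{"linear":[0,0,0],"roll":1},{"linear":[0,0,0],"roll":1},{"linear":[0,0,0],"roll":1},{"linear":[0,0,0],"roll":1},{"linear":[0,0,0],"roll":0.68},{"linear":[0,0,0],"roll":0}]'|grep -E 'pos|rot'; python3 -m jog '[{"linear":[0.4,0.25,0],"roll":0},{"linear":[0.7,0.45,0],"roll":0},{"linear":[0.7,0.45,0],"roll":0},{"linear":[0.7,0.45,0],"roll":0},{"linear":[0.7,0.45,0],"roll":0},{"linear":[0.7,0.45,0],"roll":0},{"linear":[0.7,0.45,0],"roll":0},{"linear":[0.4,0.22,0],"roll":0},{"linear":[0,0,0],"roll":0},{"linear":[0,0,0],"roll":0}]'; python3 shot.py w20
```

```text
position: [0.4621, -0.0091, 0.1449]
tool_rot: [[0.002, 1.0, -0.0], [1.0, -0.002, 0.0], [0.0, -0.0, -1.0]]
time_s: 27.97
position: [0.5886, 0.1913, 0.1444]
tool_rot: [[-0.003, 1.0, -0.001], [1.0, 0.003, -0.0], [-0.0, -0.001, -1.0]]
ft_force: [-0.1, -0.7, -0.1]
grip_width: -0.0
gripper_force: 0.0
28.0167 [0.58839895 0.19042538 0.14461635] 0.09896487301150231
```

View pics/w20.png

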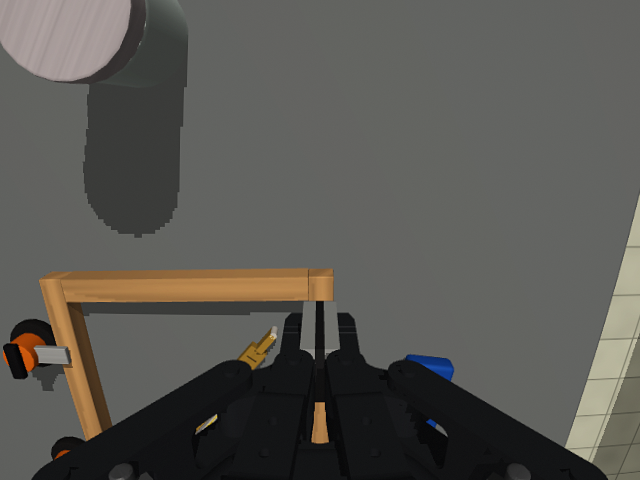

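The picture shows the far rail's left end at (309–333, 269), the closed fingers over it, the retracted tip at (273,330), and clear space above the rail end.

Run:
```python
from h import *
import pickle
c=pickle.load(open('pics/w20.pkl','rb'));im=cv2.imread('pics/w20.png')
for z in(0,.018): print(onz(c,[[309,269],[333,269]],z).round(4))
hsv=cv2.cvtColor(im,cv2.COLOR_BGR2HSV)[262:302,321];print([tuple(map(int,v)) for v in hsv[::2]])
```

```text
[[0.5802 0.153  0.    ]
 [0.6    0.153  0.    ]]
[[0.5808 0.1606 0.018 ]
 [0.5993 0.1607 0.018 ]]
[(50, 8, 100), (50, 8, 100), (60, 5, 100), (17, 54, 109), (15, 150, 129), (16, 150, 138), (16, 149, 145), (16, 148, 171), (16, 146, 188), (16, 145, 186), (16, 146, 187), (16, 147, 186), (16, 147, 187), (16, 144, 186), (16, 143, 187), (16, 145, 187), (16, 145, 185), (16, 146, 187), (16, 147, 189), (15, 148, 155)]
```

```bash
python3 -m jog '[{"linear":[0,0.03,0.3],"roll":0},{"linear":[0,0,0.7],"roll":0},{"linear":[0,0,0.8],"roll":0},{"linear":[0,0,0.8],"roll":0},{"linear":[0,0,0.5],"roll":0},{"linear":[0,0,0.26],"roll":0},{"linear":[0,0,0],"roll":0},{"linear":[0,0,0],"roll":0}]'|grep -E 'pos|ft';python3 -m jog '[{"linear":[-0.15,0,0],"roll":0},{"linear":[-0.15,0,0],"roll":0},{"linear":[-0.15,0,0],"roll":0},{"linear":[-0.05,0,0],"roll":0},{"linear":[0,0,0],"roll":0}]'|grep -E 'pos|ft'; for i in 1 2 3; do python3 -m jog '[{"linear":[-0.03,0,0],"roll":0},{"linear":[0,0,0],"roll":0}]'|grep -E 'pos|ft'; done
```

```text
position: [0.5904, 0.1899, 0.0115]
ft_force: [0.8, -0.0, 0.7]
position: [0.5903, 0.1696, 0.0112]
ft_force: [0.7, 0.2, -0.2]
position: [0.5901, 0.1692, 0.0107]
ft_force: [-0.0, -0.1, 0.1]
position: [0.59, 0.168, 0.0106]
ft_force: [-0.0, -0.3, 0.9]
position: [0.5901, 0.1667, 0.0106]
ft_force: [0.5, 0.0, -0.7]
```

```bash
for i in 1 2 3 4 5 6; do python3 -m jog '[{"linear":[-0.015,0,0],"roll":0},{"linear":[0,0,0],"roll":0}]'|grep -E 'pos|ft'; done
```

```text
position: [0.59, 0.1662, 0.0106]
ft_force: [0.8, -0.3, -0.5]
position: [0.5901, 0.1655, 0.0106]
ft_force: [0.2, -0.7, 0.1]
position: [0.59, 0.1654, 0.0107]
ft_force: [0.6, 3.7, -0.6]
position: [0.59, 0.1654, 0.0107]
ft_force: [-0.3, 6.5, -1.0]
position: [0.59, 0.1653, 0.0107]
ft_force: [0.6, 10.2, -0.8]
position: [0.59, 0.1652, 0.0107]
ft_force: [0.7, 11.7, -0.3]
```

```bash
for i in 1 2 3 4 5; do python3 -m jog '[{"linear":[-0.015,0,0],"roll":0},{"linear":[0,0,0],"roll":0}]'|grep -E 'pos|ft'; done
```

```text
position: [0.59, 0.1647, 0.0107]
ft_force: [0.3, 12.9, -1.1]
position: [0.59, 0.1642, 0.0107]
ft_force: [1.0, 13.6, -0.6]
position: [0.59, 0.1636, 0.0107]
ft_force: [0.7, 12.2, -0.5]
position: [0.59, 0.163, 0.0108]
ft_force: [0.7, 13.0, -0.4]
position: [0.59, 0.1624, 0.0107]
ft_force: [0.1, 12.6, -1.2]
```

```bash
python3 -m jog '[{"linear":[0.15,0,0],"roll":0},{"linear":[0.3,0,0],"roll":0},{"linear":[0.2,0,-0.3],"roll":0},{"linear":[0,0,-0.8],"roll":0},{"linear":[0,0,-0.9],"roll":0},{"linear":[0,0,-0.9],"roll":0},{"linear":[-0.2,-0.1,-0.9],"roll":0},{"linear":[-0.4,-0.2,-0.9],"roll":0},{"linear":[-0.5,-0.3,-0.8],"roll":0},{"linear":[-0.7,-0.4,-0.2],"roll":0},{"linear":[-0.7,-0.4,0],"roll":0},{"linear":[-0.7,-0.4,0],"roll":0}]'|grep -E 'pos|ft';python3 -m jog '[{"linear":[-0.7,-0.4,0],"roll":0},{"linear":[-0.7,-0.4,0],"roll":0},{"linear":[-0.5,-0.2,0],"roll":0},{"linear":[-0.2,0,0],"roll":0},{"linear":[0,0,0],"roll":0},{"linear":[0,0,0],"roll":0}]'|grep -E 'time|pos'; python3 shot.py w21; python3 fr.py w21; python3 fr.py w2|grep -E 'rail|sides|nl |nr |fl |fr '
```

```text
position: [0.5173, 0.0576, 0.2395]
ft_force: [0.9, -0.2, 0.2]
time_s: 32.93
position: [0.4785, -0.0254, 0.2387]
32.9833 [ 0.47848106 -0.02497479  0.23862908] 0.01971334375485657
4 [[211, 32], [430, 31], [412, 274], [229, 270]]
nl [0.3787 0.1315]
nr [ 0.3797 -0.1109]
fl [0.581  0.1325]
fr [ 0.5821 -0.1093]
{'near': (np.float64(0.3), 190), 'far': (np.float64(0.31), 195), 'left': (np.float64(0.2), 176), 'right': (np.float64(0.37), 146)}
sides 0.24245875 0.24171884 0.2022925 0.20249186 diag nl-fr 0.31525734 nr-fl 0.31583488
rail ang 0.23529816 0.28215027 stiles 0.26051912 0.46987578
white [398, 65, 4, 4, 12] [399.9  66.2] [0.5527 0.1003 0.008 ]
white [252, 230, 22, 22, 214] [262.5 240.3] [ 0.4194 -0.0678  0.008 ]
black [295, 177, 17, 22, 299] [303.3 187.4] [ 0.4643 -0.0052  0.045 ]
black [234, 244, 25, 26, 342] [246.1 257.1] [ 0.4086 -0.0722  0.045 ]
nl [0.3784 0.1315]
nr [ 0.3796 -0.1098]
fl [0.5804 0.1353]
fr [ 0.5815 -0.1066]
sides 0.24130331 0.24197559 0.20201397 0.20195046 diag nl-fr 0.31290388 nr-fl 0.31696028
rail ang 0.2627182 0.2497406 stiles 1.1013131 0.9108345
```

```bash
python3 -c "
from rig import env
print(env.close_job())"
```

```text
the job is handed in; nothing more can be done
None
```

I measured both diagonals (about 311.0 and 315.6 mm) and pushed the far rail in about 3 mm at its left end. The frame now reads square on the wrist camera to roughly 0.1° (diagonals within about 0.6 mm), the rule lies flat inside it, and the job is handed in; no verdict was returned.

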